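# Stack bead slats crosswise on the drying stand and slide the cover home

### The arm

A 6-joint arm with a two-finger parallel gripper is mounted at the origin on the work surface. World frame = base frame: x ahead of the robot, y to its left, z up, the work surface at z = 0. Lengths are in m, angles in rad, forces in N, time in s.
With the tool pointing down it reaches from about 0.35 to 0.975 m from the base axis. Payload 17.4 kg.
Tool frame: the origin (TCP) lies at the very end of the fingers, on their centre line; the grasp point (between the pads) lies 19 mm behind it; z points along the fingers, y is the direction in which the jaws open and shut (so a half turn about z gives the same grasp; the last joint's range is limited). The gripper opens to 85 mm and grips with 20 to 120 N. Pads are 22 mm wide; open, the fingers measure 114 mm over their backs; the gripper's body (76 mm by 85 mm) begins 54 mm behind the grasp point. The pads swing forward as they close: fully open they stand 13 mm farther back than shut.
Start: joints at [-1.386, 0.116, 1.442, -0, 1.584, -0.038], TCP at [0.149, -0.658, 0.231] pointing down, gripper open.
Joint ranges: [-2.83, 2.83], [-0.83, 2.19], [0.07, 2.5], [-1.14, 4.28], [0.01, 3], [-2.97, 2.97]. Speed limits (rad/s): [1.89, 1.89, 2.22, 3.14, 3.14, 3.14].

### API

Orientations are given as a unit quaternion [w, x, y, z].
In Python, from bench import * gives the robot as it stands.
- The arm moves only by the tool drive_tool, never from a script. Its argument "moves" is a list of rows, each an object of numbers: "x", "y", "z": the shift along the tool's x, y, z scaled (see below); "turn": the turn about the tool's z scaled (see below). A call has 1 to 10 rows; each row is the pose to reach, as a shift and turn from the pose measured when the call began, along the tool's axes at that moment; what a row does not reach only later rows make up. The controller multiplies each number of a shift by 120 mm and each number of a turn by 120 degrees. A row lasts 1/12 s, in which the tool goes at most 41.7 mm and 7.16 degrees, less where a joint would pass 70% of its speed; a pose out of reach is approached as far as the arm can. A call with a number of a shift or a turn outside -1 to 1 is refused whole. A call with a gripper value outside its range is refused whole. "hand" is the opening, from -1 (shut) to 1 (fully open), set as the call begins (left out, the last holds). The fingers move at their own pace and stop on an object; "force" is the grip in N (left out, the last holds). Time passes only in rows, so rows that repeat a pose let the fingers close. It gives the time, the measured TCP pose, the force and the opening at its end, in the units of the state.
- get_state(): the state, without advancing time (a new reading comes with each control period).
- snapshot(name): name is "scene" or "top" or "wrist"; returns a dict with "frame" (420x560x3 uint8, red, green, blue), "z_map" (420x560 float32, m along the optical axis (not along the pixel's ray), 0 where there is no reading), "fov_y" (degrees; the focal length in pixels is half the picture's height over the tangent of half this angle, whatever the lens; pixels are square), "cx", "cy" (the principal point, pixels), "k1" (the pictures are not rectified: a ray, as slopes to the right and down, at radius r is drawn at 1 + k1 r^2 times it, then the intrinsics apply), "eye" and "orientation" of the camera in the world. Camera axes: x right, y up, looking along -z (the intrinsics and any distortion apply to the point x, -y, -z); pixel columns grow to the right and rows downward; lengths in m; the calibration is good to about 2 mm. A picture is of the moment at which its call begins.
- job_done(): hands the job in, once; it reports no verdict.
The state is a dict: "time": time; "joint_positions": joint angles; "qd": joint speeds; "joint_torque": joint torques, N m; "tcp_pos": TCP position; "tool_rot": TCP orientation; "wrist_force": force on the tool from outside, world axes, zero at the start; "wrist_torque": the same for the moment, N m; "opening": finger opening in m.
Only numpy, scipy, OpenCV 4.12 (cv2) and the standard library are available. Lean on these libraries where they do the work, as an engineer would, in place of code of your own. Each camera call takes 0.05 s, during which the arm holds its last target. There are 200 camera calls.

### The job

Build an airy crosswise tower on the drying stand: lay the two garnet (dark red) bead slats across the two runners, centred, one over each pair of black bands, then the two blue bead slats across on top of them, centred, each directly above a runner, all flat and bead side up. Then let go and slide the clear cover over the tower until it is fully home against its stops, without the cover touching a slat; leave the bead tub, the small jar and the magnifier where they are.

Things in the scene. Friction and masses are not known exactly. Their poses are not given: they have to be found in the camera images.
- stand: fixed white board, 370 (x) x 200 x 10 mm, lying on the table. Origin: on the table under the tower's centre, 95 mm from the board's end nearer the robot; z up, x away from the robot along the cover's track. Two black stops for the cover (tops 26 mm high) at x -80, y +78 and -78 mm; guide rails 20 mm high along x at y +91 and -91 mm
- tower (a point): middle point between the runners' tops, 22 mm above the table over the stand's origin, axes as the stand's. Two fixed aluminium runners, 130 mm long (x), 14 wide, 12 high, at y +35 and -35 mm. Black bands 20 mm wide cross both at x +35 and -35 mm: the garnet slats go there, along y. The blue ones go along x at y +35 and -35 mm, undersides 36 mm above the table
- cover: clear tunnel cover, orange edges, slides along the stand's x (about 2 N); roof and two side walls, ends open: 150 mm long (x), 160 wide outside, 152 inside, inner roof 66 mm and outer roof 70 mm above the table. Axes as the stand's; origin on the table under its centre: at the stand's origin when fully home, 165 to 185 mm along +x of it when parked open, as at the start
- cover_grip (a point): centre of the top edge of the cover's orange handle fin, 97 mm above the table: an upright plate 10 mm thick (x), 70 mm wide (y), 27 mm high, standing on the roof 50 mm to the robot's side of the cover's centre; push it from its far side or pinch it; axes as the cover's
- garnet_1: wooden bead slat, 120 x 20 x 14 mm, about 35 g, with a groove full of round dark red beads along its top face and dark red ends. Origin: centre of its underside; x along its length, z up out of the bead side. It starts bead side up on one of the two pads
- garnet_2: wooden bead slat, 120 x 20 x 14 mm, about 35 g, with a groove full of round dark red beads along its top face and dark red ends. Origin: centre of its underside; x along its length, z up out of the bead side. It starts bead side up on one of the two pads
- blue_1: wooden bead slat, 120 x 20 x 14 mm, about 35 g, with a groove full of round blue beads along its top face and blue ends. Origin: centre of its underside; x along its length, z up out of the bead side. It starts bead side up on one of the two pads
- blue_2: wooden bead slat, 120 x 20 x 14 mm, about 35 g, with a groove full of round blue beads along its top face and blue ends. Origin: centre of its underside; x along its length, z up out of the bead side. It starts bead side up on one of the two pads
- pad_a: fixed round green pad, 200 mm across, 4 mm thick, left or right of the stand, with one garnet and one blue slat lying well apart. Origin: on the table under its centre
- pad_b: fixed round green pad like pad_a, on the other side of the stand, with one garnet and one blue slat lying parallel, about 2 mm apart side by side and staggered lengthwise by 56 mm, so that each sticks out past the other. Origin: on the table under its centre
- tub: bystander: round clear plastic tub of beads, 90 mm across, 80 mm high. Origin: centre of its underside
- loupe: bystander: magnifier on a post, dark base 75 x 65 x 16 mm, lens 76 mm across centred 132 mm up, 170 mm high in all. Origin: centre of its underside
- jar: bystander: small glass jar of brass beads with a white cap, 40 mm across, 32 mm high, standing on pad_b about 75 mm to the side of its middle, 32 mm or more from the slats there. Origin: centre of its underside

How it is judged:
On the way, in this order (a step that is already met when the one before it is completed fails the run):
1. both garnet slats lie flat across the runners on the black bands, released (y of garnet_1 in the frame of stand between -0.013 and 0.013 m and z of garnet_1 in the frame of stand between 0.018 and 0.026 m and angle between the x axis of each of garnet_1, garnet_2 and the y axis of stand, either way round below 0.17 rad and angle between each of garnet_1, garnet_2's own z axis and vertical below 0.08 rad and linear speed of each of garnet_1, garnet_2 below 0.03 m/s and y of garnet_2 in the frame of stand between -0.013 and 0.013 m and z of garnet_2 in the frame of stand between 0.018 and 0.026 m and ((x of garnet_1 in the frame of stand between 0.022 and 0.048 m and x of garnet_2 in the frame of stand between -0.048 and -0.022 m) or (x of garnet_1 in the frame of stand between -0.048 and -0.022 m and x of garnet_2 in the frame of stand between 0.022 and 0.048 m)) and contact force between the fingers and garnet_1 below 0.05 N and contact force between the fingers and garnet_2 below 0.05 N), for 0.2 s.
2. both blue slats lie flat across the garnet ones, each above a runner, released, with the cover still clear of the tower (all of step 1 and x of blue_1 in the frame of stand between -0.013 and 0.013 m and z of blue_1 in the frame of stand between 0.032 and 0.04 m and angle between the x axis of each of blue_1, blue_2 and the x axis of stand, either way round below 0.17 rad and angle between each of blue_1, blue_2's own z axis and vertical below 0.08 rad and linear speed of each of blue_1, blue_2 below 0.03 m/s and x of blue_2 in the frame of stand between -0.013 and 0.013 m and z of blue_2 in the frame of stand between 0.032 and 0.04 m and ((y of blue_1 in the frame of stand between 0.022 and 0.048 m and y of blue_2 in the frame of stand between -0.048 and -0.022 m) or (y of blue_1 in the frame of stand between -0.048 and -0.022 m and y of blue_2 in the frame of stand between 0.022 and 0.048 m)) and contact force between the fingers and blue_1 below 0.05 N and contact force between the fingers and blue_2 below 0.05 N and x of cover in the frame of stand above 0.14 m), for 0.2 s.
At the end, for the whole second after the job is handed in: Garnet slats on the runners at the bands, blue slats across on top above the runners: each within 13 mm of its place, 4 mm in height, 0.17 rad of square, 0.08 rad of flat, bead side up, released, at rest; cover within 6 mm of fully home, still (all of step 1 and x of blue_1 in the frame of stand between -0.013 and 0.013 m and z of blue_1 in the frame of stand between 0.032 and 0.04 m and angle between the x axis of each of blue_1, blue_2 and the x axis of stand, either way round below 0.17 rad and angle between each of blue_1, blue_2's own z axis and vertical below 0.08 rad and linear speed of each of blue_1, blue_2 below 0.03 m/s and x of blue_2 in the frame of stand between -0.013 and 0.013 m and z of blue_2 in the frame of stand between 0.032 and 0.04 m and ((y of blue_1 in the frame of stand between 0.022 and 0.048 m and y of blue_2 in the frame of stand between -0.048 and -0.022 m) or (y of blue_1 in the frame of stand between -0.048 and -0.022 m and y of blue_2 in the frame of stand between 0.022 and 0.048 m)) and contact force between the fingers and blue_1 below 0.05 N and contact force between the fingers and blue_2 below 0.05 N and x of cover in the frame of stand below 0.006 m and linear speed of cover below 0.01 m/s); the robot touches nothing.
It fails at once if the cover touches a slat (contact force between cover and garnet_1 above 0.3 N or contact force between cover and garnet_2 above 0.3 N or contact force between cover and blue_1 above 0.3 N or contact force between cover and blue_2 above 0.3 N).
It fails at once if the tub, the jar or the magnifier is moved more than 20 mm or tipped over (distance of any of tub, loupe, jar from where it was at the start of the episode above 0.02 m or angle between any of tub, loupe, jar's own z axis and vertical above 0.4 rad).
It also fails if it takes over 72 s, if anything falls off the work surface, if the arm or the gripper's body presses on something with over 40 N, if the wrist force passes 120 N, or if a joint passes its speed limit or range.

## Working session

There is one attempt and no reset: what is moved stays moved. The work goes in short steps, Python scripts to look and compute and a tool call to move; the robot and the scene stay as the last step left them, time stands still between calls to the robot, and variables do not carry over. Pictures are saved under pics/ and viewed, about 8 in all and at most 12, crops included, and the job is handed in when it is done.

Besides the shell and the picture viewer there is one more tool, called after "Call:" as name(argument=value, ...), one argument or row to a line, values as JSON. drive_tool: Moves the arm, as the interface text tells. Shifts and turns lie within -1 to 1; 1 stands for 120 mm of shift or 120 degrees of turn. Its arguments: {"type":"object","properties":{"moves":{"type":"array","items":{"type":"object","properties":{"x":{"type":"number","minimum":-1,"maximum":1},"y":{"type":"number","minimum":-1,"maximum":1},"z":{"type":"number","minimum":-1,"maximum":1},"turn":{"type":"number","minimum":-1,"maximum":1}}}},"hand":{"type":"number"},"force":{"type":"number"}},"required":["moves"]}

```bash
mkdir -p pics && ls
cat > h.py <<'E'
from bench import *
import numpy as np, cv2
from scipy.spatial.transform import Rotation as R
def q(o): return R.from_quat([o[1],o[2],o[3],o[0]]).as_matrix()
def snap(n):
    s=snapshot(n); s['R']=q(s['orientation']); s['f']=s['frame'].shape[0]/2/np.tan(np.radians(s['fov_y'])/2); return s
def rays(s,uv):
    uv=np.asarray(uv,float).reshape(-1,1,2)
    K=np.array([[s['f'],0,s['cx']],[0,s['f'],s['cy']],[0,0,1]])
    p=(uv[:,0]-[s['cx'],s['cy']])/s['f']; d=p.copy()
    for _ in range(20): d=p/(1+s['k1']*(d**2).sum(1,keepdims=True))
    return np.c_[d[:,0],-d[:,1],-np.ones(len(d))]
def onplane(s,uv,z):
    d=rays(s,uv)@s['R'].T; e=np.array(s['eye']); return e+d*((z-e[2])/d[:,2])[:,None]
def cloud(s):
    h,w=s['z_map'].shape; v,u=np.mgrid[:h,:w]
    d=rays(s,np.c_[u.ravel(),v.ravel()])*s['z_map'].reshape(-1,1)
    return (d@s['R'].T+np.array(s['eye'])).reshape(h,w,3)
def proj(s,P):
    c=(np.atleast_2d(P)-np.array(s['eye']))@s['R']; a=np.c_[c[:,0],-c[:,1]]/-c[:,2:]
    return a*(1+s['k1']*(a**2).sum(1,keepdims=True))*s['f']+[s['cx'],s['cy']]
def save(s,n): cv2.imwrite('pics/'+n+'.png',cv2.cvtColor(s['frame'],cv2.COLOR_RGB2BGR))
E
python3 - <<'E'
from h import *
import pickle
print(get_state())
for n in('scene','top'):
    s=snap(n); save(s,n+'0'); print(n,s['eye'],s['R'].round(3).tolist(),s['f'],s['k1']); pickle.dump(s,open(n+'0.pkl','wb'))
E
```

```text
pics
{'time': 0.0, 'joint_positions': array([-1.38582749e+00,  1.16510978e-01,  1.44229718e+00, -2.14054217e-05,
        1.58399393e+00, -3.77844187e-02]), 'qd': array([ 3.59028611e-05,  1.14240968e-03,  5.06576076e-04,  1.63030516e-03,
       -1.10134325e-05, -2.00118735e-05]), 'joint_torque': array([-2.66322619e-03, -7.31995726e+01, -6.32488990e+01, -5.01711713e-05,
        6.33283038e-03,  3.22554979e-05]), 'tcp_pos': array([ 0.14907707, -0.65812859,  0.2305255 ]), 'tool_rot': array([-6.02294304e-04,  9.93803866e-01,  1.11146347e-01, -5.51352652e-05]), 'wrist_force': array([-0.05856321,  0.72058904,  0.50684964]), 'wrist_torque': array([ 0.00426995, -0.01250161,  0.0282194 ]), 'opening': 0.08565149425065544}
scene [ 1.18892761 -0.34502676  0.88937641] [[0.463, -0.66, 0.591], [0.886, 0.331, -0.325], [0.019, 0.675, 0.738]] 510.9158300550526 -0.01685998376835169
top [0.45130026 0.0247977  0.97288239] [[0.028, 0.995, -0.092], [-1.0, 0.029, 0.004], [0.006, 0.092, 0.996]] 402.045952555934 -0.08244238294151256
```

View pics/top0.png

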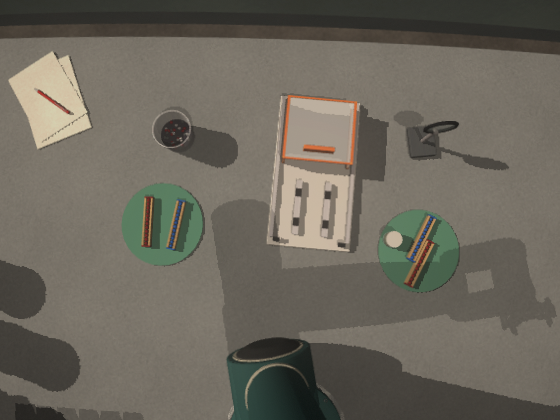

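View pics/scene0.png

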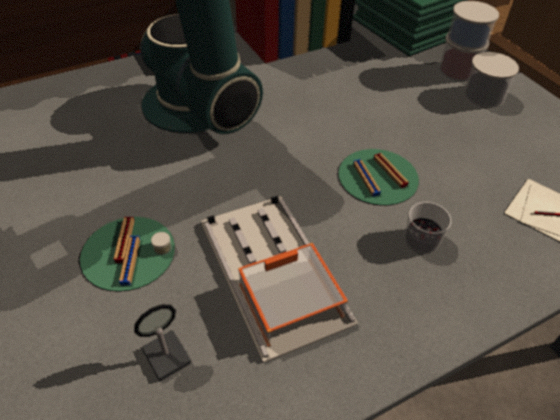

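The top view shows pad_a on the left, with garnet at (148,221) and blue at (176,224). Pad_b is on the right, with blue at (423,238), garnet at (420,262) and the jar at (394,240). The runners are at about (297,208) and (327,210), the cover is parked with its fin at (319,149), and the stand is slightly yawed. The scene view agrees.

```bash
cat > m.py <<'E'
from h import *
def slats(s,zt,roi=None,minA=60):
    hsv=cv2.cvtColor(s['frame'],cv2.COLOR_RGB2HSV); H,S,V=cv2.split(hsv); out=[]
    for n,m in(('garnet',((H<8)|(H>168))&(S>120)),('blue',(H>100)&(H<130)&(S>70))):
        m=m.astype(np.uint8)*255
        if roi is not None: k=np.zeros_like(m); x0,y0,x1,y1=roi; k[y0:y1,x0:x1]=1; m*=k
        m=cv2.morphologyEx(m,cv2.MORPH_CLOSE,np.ones((5,5)))
        for c in cv2.findContours(m,cv2.RETR_EXTERNAL,cv2.CHAIN_APPROX_NONE)[0]:
            if cv2.contourArea(c)<minA: continue
            P=onplane(s,c[:,0],zt)[:,:2]
            (cx,cy),(w,h),a=cv2.minAreaRect((P*1000).astype(np.float32))
            if w<h:a+=90
            a=(a+90)%180-90
            out.append((n,round(cx,1),round(cy,1),round(a,1),round(max(w,h)),round(min(w,h))))
    return out
E
python3 - <<'E'
from m import *
import pickle
for n in('top','scene'):
    s=pickle.load(open(n+'0.pkl','rb'))
    for o in slats(s,.018): print(n,o)
s=pickle.load(open('top0.pkl','rb'))
hsv=cv2.cvtColor(s['frame'],cv2.COLOR_RGB2HSV);H,S,V=cv2.split(hsv)
# stand: bands/stops black
roi=np.zeros_like(V);roi[160:255,262:360]=1
m=((V<70)&(roi>0)).astype(np.uint8)
n,_,st,ce=cv2.connectedComponentsWithStats(m)
for i in range(1,n):
    if st[i,4]>8: print('dark',st[i].tolist(),ce[i].round(1),onplane(s,[ce[i]],.022)[0,:2].round(4))
C=cloud(s)
z=C[...,2]; print('board z',np.median(z[215:225,308:316]))
m=((H<20)&(S>150)&(V>120)).astype(np.uint8)
n,_,st,ce=cv2.connectedComponentsWithStats(m)
for i in range(1,n):
    if st[i,4]>30: print('orange',st[i].tolist(),onplane(s,[ce[i]],.097)[0].round(4))
g=((H>50)&(H<95)&(S>60)&(V>50)).astype(np.uint8)*255
for c in cv2.findContours(g,cv2.RETR_EXTERNAL,2)[0]:
    if 800<cv2.contourArea(c)<9000:
        e=cv2.minEnclosingCircle(c); print('pad',e,onplane(s,[e[0]],.004)[0].round(4))
x=cv2.resize(s['frame'][90:260,255:370],None,fx=5,fy=3.5) if 0 else cv2.resize(s['frame'][150:260,250:370],None,fx=5,fy=5,interpolation=cv2.INTER_CUBIC)
cv2.imwrite('pics/stand.png',x[...,::-1])
E
```

```text
top ('garnet', 417.0, -307.9, -26.7, 119, 20)
top ('garnet', 497.6, 346.8, -0.3, 118, 17)
top ('blue', 476.7, -312.6, -26.7, 121, 20)
top ('blue', 493.6, 278.3, -9.2, 121, 20)
scene ('garnet', 421.0, -314.3, -24.1, 125, 17)
scene ('garnet', -269.3, 343.9, -25.4, 417, 158)
scene ('garnet', -550.3, -142.5, 82.9, 595, 556)
scene ('blue', 480.2, -319.2, -23.2, 125, 21)
scene ('blue', -211.0, 666.9, -33.9, 255, 39)
scene ('blue', -237.3, 438.7, -28.6, 397, 55)
dark [296, 189, 5, 7, 34] [297.9 191.9] [ 0.5784 -0.0127]
dark [325, 192, 5, 7, 31] [327.3 195.1] [ 0.5728 -0.0828]
dark [293, 218, 5, 7, 30] [295.1 221.4] [ 0.5078 -0.0077]
dark [323, 221, 5, 7, 32] [324.8 223.8] [ 0.504  -0.0783]
dark [273, 237, 6, 4, 21] [275.4 238.6] [0.4659 0.0377]
dark [338, 243, 7, 4, 20] [341.2 244.8] [ 0.4555 -0.118 ]
board z 0.011256572854548674
orange [38, 91, 18, 14, 42] [0.7757 0.5802 0.097 ]
orange [282, 95, 75, 70, 447] [ 0.7145 -0.0533  0.097 ]
orange [304, 145, 30, 7, 121] [ 0.6685 -0.0529  0.097 ]
pad ((256.0035095214844, 387.19976806640625), 40.452911376953125) [0.1136 0.0735 0.004 ]
pad ((418.5262145996094, 250.68389892578125), 40.68739700317383) [ 0.446  -0.3099  0.004 ]
pad ((162.0445556640625, 223.8267364501953), 40.97089767456055) [0.4935 0.314  0.004 ]
```

View pics/stand.png

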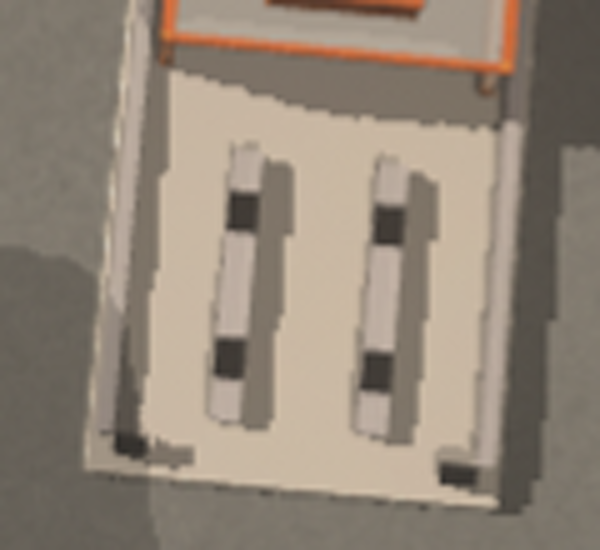

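The crop confirms the runners with four black bands. Averaging the bands puts the stand origin at about (0.541, -0.045) with a yaw of -3.85°. The stops at crop (130,442) and (457,473) agree, and the cover sits at about +0.178. Next is a move planner.

```bash
cat > plan.py <<'E'
from h import *
import json,sys
O=np.array([.5408,-.0454]);YAW=-3.85
def st(x,y):
    a=np.radians(YAW); return O+[x*np.cos(a)-y*np.sin(a),x*np.sin(a)+y*np.cos(a)]
def psi(Rm): return np.degrees(np.arctan2(Rm[1,0],Rm[0,0]))
def plan(wps):
    """wps: list of (x,y,z,psi); prints tool shifts /120mm, turn /120deg, rows needed"""
    s=get_state(); p=np.array(s['tcp_pos']); a=psi(q(s['tool_rot']))
    print('now',p.round(4),round(a,1),'open',round(s['opening'],4),'t',round(s['time'],2))
    for w in wps:
        for _ in range(6):
            d=np.array(w[:3])-p; r=np.radians(a)
            t=np.array([np.cos(r)*d[0]+np.sin(r)*d[1], np.sin(r)*d[0]-np.cos(r)*d[1], -d[2]])
            turn=a-w[3]
            k=min(1,.12/max(abs(t).max(),1e-9),118/max(abs(turn),1e-9))
            n=max(np.linalg.norm(t*k)/.0417,abs(turn*k)/7.16)
            print((t*k/.12).round(3),'turn',round(turn*k/120,3),'rows',round(n,1))
            p=p+d*k; a=a-turn*k
            if k==1: break
        print('--')
E
python3 - <<'E'
from plan import *
plan([(.388,-.293,.2,-26.7)])
E
```

```text
now [ 0.1491 -0.6582  0.2306] 12.8 open 0.0855 t 0.1
[ 1.    -0.967  0.098] turn 0.126 rows 4.0
[ 0.598 -1.     0.082] turn 0.105 rows 3.4
[ 0.329 -1.     0.074] turn 0.095 rows 3.0
[ 0.003 -0.027  0.002] turn 0.002 rows 0.1
--
```

Call:
drive_tool(
  moves=[
    {"x": 0.5, "y": -0.48, "z": 0.05, "turn": 0.06},
    {"x": 1, "y": -0.967, "z": 0.1, "turn": 0.126},
    {"x": 1, "y": -0.967, "z": 0.1, "turn": 0.126},
    {"x": 1, "y": -0.967, "z": 0.1, "turn": 0.126},
  ],
  hand=0.06,
  force=30,
)

```text
time: 0.43
tcp_pos: [0.2404, -0.5175, 0.218]
tool_rot: [-0.001, 1.0, -0.022, -0.0]
wrist_force: [1.2, 0.3, -0.3]
opening: 0.045
```

Call:
drive_tool(
  moves=[
    {"x": 0.6, "y": -1, "z": 0.08, "turn": 0.105},
    {"x": 0.6, "y": -1, "z": 0.08, "turn": 0.105},
    {"x": 0.6, "y": -1, "z": 0.08, "turn": 0.105},
    {"x": 0.6, "y": -1, "z": 0.08, "turn": 0.105},
  ],
)

```text
time: 0.77
tcp_pos: [0.3192, -0.3973, 0.2082]
tool_rot: [-0.001, 0.991, -0.131, -0.0]
wrist_force: [-0.1, -0.3, 0.7]
opening: 0.045
```

Call:
drive_tool(
  moves=[
    {"x": 0.33, "y": -1, "z": 0.08, "turn": 0.1},
    {"x": 0.33, "y": -1, "z": 0.08, "turn": 0.1},
    {"x": 0.33, "y": -1, "z": 0.08, "turn": 0.1},
    {"x": 0.33, "y": -1, "z": 0.08, "turn": 0.1},
  ],
)

```text
time: 1.1
tcp_pos: [0.3904, -0.2877, 0.1983]
tool_rot: [-0.002, 0.973, -0.233, -0.0]
wrist_force: [-0.1, -0.8, -0.2]
opening: 0.0456
```

Run:
```python
from m import *
from plan import plan
s=snap('wrist'); save(s,'w1'); print(s['eye'])
for o in slats(s,.018): print(o)
for o in slats(snap('top'),.018): print('top',o)
plan([(.390,-.2945,.007,-26.7)])
```

```text
[ 0.4498677  -0.31836628  0.33930628]
('garnet', 418.5, -308.1, -26.7, 118, 19)
('blue', 100.3, -271.9, 3.2, 20, 15)
('blue', 159.5, -124.7, -9.3, 58, 18)
('blue', 41.8, -392.9, -27.2, 45, 20)
('blue', 333.9, 65.3, -72.9, 26, 15)
('blue', 319.2, 21.5, -41.5, 43, 23)
('blue', 324.8, -19.8, -71.6, 45, 20)
('blue', 477.6, -313.1, -26.7, 119, 21)
top ('garnet', 417.0, -307.8, -26.7, 120, 20)
top ('garnet', 497.5, 346.8, -0.3, 118, 17)
top ('blue', 476.8, -312.6, -26.7, 121, 20)
top ('blue', 493.6, 278.3, -9.2, 121, 20)
now [ 0.3894 -0.2899  0.1986] -26.8 open 0.0452 t 1.2
[0.014 0.02  1.   ] turn -0.001 rows 2.9
[0.008 0.012 0.597] turn -0.0 rows 1.7
--
```

View pics/w1.png

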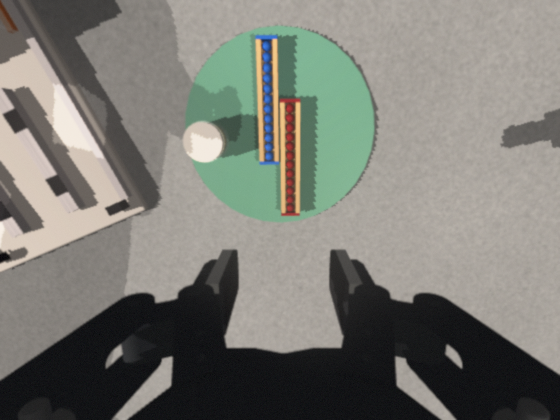

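The wrist view agrees with the top view: garnet spans (290,100)-(290,215), blue is beside it, and the jar is at (204,142). I'll descend and grip the protruding end, 30 mm off centre.

Call:
drive_tool(
  moves=[
    {"x": 0.02, "y": 0.02, "z": 0.35},
    {"x": 0.03, "y": 0.027, "z": 0.7},
    {"x": 0.03, "y": 0.027, "z": 1},
    {"x": 0.03, "y": 0.027, "z": 1},
    {"x": 0.03, "y": 0.027, "z": 1},
  ],
)

```text
invalid input at $.moves[0]: expected keys x, y, z, turn
```

Call:
drive_tool(
  moves=[
    {"z": 0.25},
    {"z": 0.45},
    {"z": 0.59},
    {"z": 0.59},
    {"z": 0.59},
  ],
)

```text
invalid input at $.moves[0]: expected keys x, y, z, turn
```

```bash
python3 -c "
from plan import *
plan([(.3912,-.2945,.007,-26.7)])"
```

```text
now [ 0.3894 -0.2899  0.1986] -26.8 open 0.0452 t 1.2
[0.019 0.017 1.   ] turn -0.001 rows 2.9
[0.011 0.01  0.597] turn -0.0 rows 1.7
--
```

Call:
drive_tool(
  moves=[
    {"x": 0.02, "y": 0.02, "z": 0.35, "turn": 0},
    {"x": 0.03, "y": 0.027, "z": 0.7, "turn": 0},
    {"x": 0.03, "y": 0.027, "z": 1, "turn": 0},
    {"x": 0.03, "y": 0.027, "z": 1, "turn": 0},
    {"x": 0.03, "y": 0.027, "z": 1, "turn": 0},
  ],
)

```text
time: 1.62
tcp_pos: [0.3902, -0.2942, 0.078]
tool_rot: [-0.002, 0.973, -0.232, -0.002]
wrist_force: [-0.3, 0.2, 1.3]
opening: 0.0455
```

Call:
drive_tool(
  moves=[
    {"x": 0, "y": 0, "z": 0.25, "turn": 0},
    {"x": 0, "y": 0, "z": 0.45, "turn": 0},
    {"x": 0, "y": 0, "z": 0.59, "turn": 0},
    {"x": 0, "y": 0, "z": 0.59, "turn": 0},
    {"x": 0, "y": 0, "z": 0.59, "turn": 0},
  ],
)

```text
time: 2.03
tcp_pos: [0.3907, -0.295, 0.0095]
tool_rot: [-0.002, 0.973, -0.233, -0.001]
wrist_force: [-0.2, 0.2, -0.2]
opening: 0.045
```

```bash
python3 -c "
from plan import *
plan([(.3912,-.2945,.007,-26.7)])"
```

```text
now [ 0.3907 -0.295   0.0095] -26.9 open 0.045 t 2.03
[ 0.002 -0.005  0.021] turn -0.002 rows 0.1
--
```

Call:
drive_tool(
  moves=[
    {"x": 0, "y": 0, "z": 0.02, "turn": 0},
    {"x": 0, "y": 0, "z": 0.02, "turn": 0},
    {"x": 0, "y": 0, "z": 0.02, "turn": 0},
    {"x": 0, "y": 0, "z": 0.02, "turn": 0},
    {"x": 0, "y": 0, "z": 0.02, "turn": 0},
    {"x": 0, "y": 0, "z": 0.02, "turn": 0},
  ],
  hand=-1,
  force=40,
)

```text
time: 2.53
tcp_pos: [0.3917, -0.296, 0.0096]
tool_rot: [-0.001, 0.973, -0.233, 0.0]
wrist_force: [-1.8, 0.6, 9.9]
opening: 0.0187
```

Call:
drive_tool(
  moves=[
    {"x": 0, "y": 0, "z": -0.15, "turn": 0},
    {"x": 0, "y": 0, "z": -0.5, "turn": 0},
    {"x": 0, "y": 0, "z": -0.8, "turn": 0},
    {"x": 0, "y": 0, "z": -1, "turn": 0},
    {"x": 0, "y": 0, "z": -1, "turn": 0},
  ],
)

```text
time: 2.95
tcp_pos: [0.3933, -0.2976, 0.1368]
tool_rot: [0.001, 0.973, -0.233, 0.004]
wrist_force: [-0.1, -1.3, -0.1]
opening: 0.0187
```

```bash
python3 -c "
from plan import *
# slat centre is +30mm along tool x; psi=86.15 -> tool x = stand +y; so tcp at y=-30
for X in(-.035,):
  x,y=st(X,-.030); print(x,y)
  plan([(x,y,.13,86.15),(x,y,.0255,86.15)])"
```

```text
0.5038646474953484 -0.07298223586580922
now [ 0.3933 -0.2976  0.1368] -26.9 open 0.0187 t 2.95
[-0.012 -1.     0.027] turn -0.452 rows 7.6
[ 0.873 -0.646  0.029] turn -0.49 rows 8.2
--
[0.    0.    0.871] turn 0.0 rows 2.5
--
```

Call:
drive_tool(
  moves=[
    {"x": 0, "y": -0.3, "z": 0, "turn": -0.06},
    {"x": 0, "y": -0.6, "z": 0, "turn": -0.12},
    {"x": 0, "y": -0.9, "z": 0, "turn": -0.18},
    {"x": 0, "y": -1, "z": 0, "turn": -0.24},
    {"x": 0, "y": -1, "z": 0, "turn": -0.3},
    {"x": 0, "y": -1, "z": 0, "turn": -0.36},
    {"x": 0, "y": -1, "z": 0, "turn": -0.42},
    {"x": 0, "y": -1, "z": 0, "turn": -0.45},
    {"x": 0, "y": -1, "z": 0, "turn": -0.45},
  ],
)

```text
time: 3.7
tcp_pos: [0.4477, -0.1906, 0.1374]
tool_rot: [0.003, 0.972, 0.236, 0.004]
wrist_force: [0.5, -0.1, 0.5]
opening: 0.0189
```

Call:
drive_tool(
  moves=[
    {"x": 0.25, "y": -0.2, "z": 0, "turn": -0.06},
    {"x": 0.5, "y": -0.4, "z": 0, "turn": -0.12},
    {"x": 0.7, "y": -0.5, "z": 0, "turn": -0.18},
    {"x": 0.87, "y": -0.65, "z": 0, "turn": -0.24},
    {"x": 0.87, "y": -0.65, "z": 0, "turn": -0.3},
    {"x": 0.87, "y": -0.65, "z": 0, "turn": -0.36},
    {"x": 0.87, "y": -0.65, "z": 0, "turn": -0.42},
    {"x": 0.87, "y": -0.65, "z": 0, "turn": -0.49},
    {"x": 0.87, "y": -0.65, "z": 0, "turn": -0.49},
  ],
)

```text
time: 4.45
tcp_pos: [0.5048, -0.0733, 0.1378]
tool_rot: [0.005, 0.729, 0.685, 0.002]
wrist_force: [-0.3, -0.4, -0.5]
opening: 0.0185
```

```bash
python3 -c "
from plan import *
from m import slats
x,y=st(-.035,-.030)
plan([(x,y,.0285,86.15)])
for o in slats(snap('wrist'),.14): print(o)"
```

```text
now [ 0.5048 -0.0733  0.1378] 86.4 open 0.0185 t 4.45
[ 0.002 -0.008  0.911] turn 0.002 rows 2.6
--
('garnet', 505.3, -71.6, 86.0, 72, 20)
('garnet', 507.2, -29.4, -3.7, 8, 7)
('garnet', 507.8, -20.0, -3.6, 8, 7)
('garnet', 508.6, 1.3, 86.5, 30, 20)
('blue', 586.9, -165.6, -3.2, 22, 15)
('blue', 518.7, -154.7, 87.7, 28, 7)
```

Call:
drive_tool(
  moves=[
    {"x": 0, "y": -0.008, "z": 0.3, "turn": 0},
    {"x": 0, "y": -0.008, "z": 0.6, "turn": 0},
    {"x": 0, "y": -0.008, "z": 0.8, "turn": 0},
    {"x": 0, "y": -0.008, "z": 0.88, "turn": 0},
    {"x": 0, "y": -0.008, "z": 0.91, "turn": 0},
    {"x": 0, "y": -0.008, "z": 0.92, "turn": 0},
    {"x": 0, "y": -0.008, "z": 0.92, "turn": 0},
  ],
)

```text
time: 5.08
tcp_pos: [0.5056, -0.074, 0.0287]
tool_rot: [0.006, 0.73, 0.683, 0.002]
wrist_force: [-0.0, 0.2, 0.7]
opening: 0.0188
```

Call:
drive_tool(
  moves=[
    {"x": 0, "y": 0, "z": 0.006, "turn": 0},
    {"x": 0, "y": 0, "z": 0.012, "turn": 0},
    {"x": 0, "y": 0, "z": 0.012, "turn": 0},
  ],
)

```text
time: 5.33
tcp_pos: [0.506, -0.0742, 0.028]
tool_rot: [0.006, 0.73, 0.683, 0.003]
wrist_force: [-0.1, -0.1, 1.1]
opening: 0.0187
```

Call:
drive_tool(
  moves=[
    {"x": 0, "y": 0, "z": 0, "turn": 0},
    {"x": 0, "y": 0, "z": 0, "turn": 0},
    {"x": 0, "y": 0, "z": 0, "turn": 0},
    {"x": 0, "y": 0, "z": 0, "turn": 0},
  ],
  hand=-0.05,
)

```text
time: 5.67
tcp_pos: [0.506, -0.0741, 0.0281]
tool_rot: [0.006, 0.73, 0.683, 0.003]
wrist_force: [-0.5, 0.2, 0.5]
opening: 0.0404
```

Call:
drive_tool(
  moves=[
    {"x": 0, "y": 0, "z": -0.1, "turn": 0},
    {"x": 0, "y": 0, "z": -0.4, "turn": 0},
    {"x": 0, "y": 0, "z": -0.7, "turn": 0},
    {"x": 0, "y": 0, "z": -1, "turn": 0},
    {"x": 0, "y": 0, "z": -1, "turn": 0},
  ],
)

```text
time: 6.08
tcp_pos: [0.5068, -0.0738, 0.1566]
tool_rot: [0.01, 0.73, 0.683, 0.005]
wrist_force: [0.5, -1.9, 1.1]
opening: 0.0405
```

```bash
python3 -c "
from plan import *
from m import slats
for o in slats(snap('wrist'),.036): print(o)
print(st(-.035,0))
plan([(.4978,.3468,.13,0)])"
```

```text
('garnet', 507.5, -45.4, 86.7, 118, 18)
('blue', 532.4, -300.7, 79.4, 28, 11)
('blue', 689.3, -281.2, -53.4, 102, 74)
[ 0.50587899 -0.04304994]
now [ 0.5061 -0.0737  0.1531] 86.1 open 0.0404 t 6.13
[ 1.    -0.087  0.055] turn 0.206 rows 3.4
[ 1.    -0.569  0.063] turn 0.236 rows 3.9
[ 0.627 -1.     0.065] turn 0.242 rows 4.1
[ 0.009 -0.17   0.009] turn 0.035 rows 0.6
--
```

First garnet is within 3 mm. Now the pad_a garnet.

Call:
drive_tool(
  moves=[
    {"x": 0.3, "y": -0.05, "z": 0, "turn": 0.06},
    {"x": 0.65, "y": -0.08, "z": 0, "turn": 0.12},
    {"x": 1, "y": -0.087, "z": 0.05, "turn": 0.18},
    {"x": 1, "y": -0.087, "z": 0.05, "turn": 0.206},
  ],
)

```text
time: 6.47
tcp_pos: [0.5032, 0.0498, 0.1457]
tool_rot: [0.007, 0.861, 0.509, 0.006]
wrist_force: [-0.8, 0.3, 0.2]
opening: 0.0405
```

Call:
drive_tool(
  moves=[
    {"x": 0.35, "y": -0.2, "z": 0, "turn": 0.06},
    {"x": 0.7, "y": -0.4, "z": 0.06, "turn": 0.12},
    {"x": 1, "y": -0.569, "z": 0.06, "turn": 0.18},
    {"x": 1, "y": -0.569, "z": 0.06, "turn": 0.236},
  ],
)

```text
time: 6.8
tcp_pos: [0.5006, 0.19, 0.1372]
tool_rot: [0.006, 0.954, 0.299, 0.008]
wrist_force: [-0.5, 0.3, 0.8]
opening: 0.0405
```

Call:
drive_tool(
  moves=[
    {"x": 0.2, "y": -0.35, "z": 0, "turn": 0.06},
    {"x": 0.4, "y": -0.7, "z": 0.06, "turn": 0.12},
    {"x": 0.627, "y": -1, "z": 0.06, "turn": 0.18},
    {"x": 0.627, "y": -1, "z": 0.06, "turn": 0.242},
    {"x": 0.627, "y": -1, "z": 0.06, "turn": 0.242},
    {"x": 0.627, "y": -1, "z": 0.06, "turn": 0.242},
  ],
)

```text
time: 7.3
tcp_pos: [0.4932, 0.3326, 0.1281]
tool_rot: [0.004, 0.999, 0.051, 0.008]
wrist_force: [0.2, 0.1, -0.5]
opening: 0.0407
```

```bash
python3 -c "
from plan import *
from m import slats
for o in slats(snap('wrist'),.018): print(o)
plan([(.4978,.3468,.0075,-.3)])"
```

```text
('garnet', 499.4, 346.6, -0.3, 118, 19)
('blue', 508.7, 272.2, -4.5, 91, 23)
now [0.4935 0.3316 0.1283] 5.9 open 0.0405 t 7.35
[ 0.049 -0.121  1.   ] turn 0.052 rows 2.9
[ 0.    -0.001  0.007] turn 0.0 rows 0.0
--
```

Call:
drive_tool(
  moves=[
    {"x": 0.055, "y": -0.12, "z": 0.2, "turn": 0.052},
    {"x": 0.055, "y": -0.12, "z": 0.5, "turn": 0.052},
    {"x": 0.055, "y": -0.12, "z": 0.8, "turn": 0.052},
    {"x": 0.055, "y": -0.12, "z": 0.95, "turn": 0.052},
    {"x": 0.055, "y": -0.12, "z": 1, "turn": 0.052},
    {"x": 0.055, "y": -0.12, "z": 1, "turn": 0.052},
    {"x": 0.055, "y": -0.12, "z": 1, "turn": 0.052},
  ],
)

```text
time: 7.93
tcp_pos: [0.5012, 0.3456, 0.0097]
tool_rot: [0.003, 1.0, -0.003, 0.009]
wrist_force: [0.1, -0.7, -0.0]
opening: 0.0405
```

Call:
drive_tool(
  moves=[
    {"x": 0, "y": 0, "z": 0, "turn": 0},
    {"x": 0, "y": 0, "z": 0, "turn": 0},
    {"x": 0, "y": 0, "z": 0, "turn": 0},
    {"x": 0, "y": 0, "z": 0, "turn": 0},
    {"x": 0, "y": 0, "z": 0, "turn": 0},
  ],
  hand=-1,
)

```text
time: 8.35
tcp_pos: [0.5023, 0.346, 0.0121]
tool_rot: [0.002, 1.0, -0.002, 0.01]
wrist_force: [-2.0, -1.7, 9.3]
opening: 0.0183
```

Call:
drive_tool(
  moves=[
    {"x": 0, "y": 0, "z": -0.15, "turn": 0},
    {"x": 0, "y": 0, "z": -0.5, "turn": 0},
    {"x": 0, "y": 0, "z": -0.8, "turn": 0},
    {"x": 0, "y": 0, "z": -1, "turn": 0},
    {"x": 0, "y": 0, "z": -1, "turn": 0},
  ],
)

```text
time: 8.77
tcp_pos: [0.5017, 0.3478, 0.1399]
tool_rot: [-0.0, 1.0, -0.002, 0.014]
wrist_force: [-0.3, -0.5, 0.6]
opening: 0.0184
```

```bash
python3 -c "
from plan import *
x,y=st(.035,0);print(x,y)
plan([(x,y,.14,86.15),(x,y,.029,86.15)])"
```

```text
0.5757210138716695 -0.04775006173847897
now [0.5017 0.3478 0.1399] -0.3 open 0.0184 t 8.77
[ 0.192  1.    -0.   ] turn -0.219 rows 3.7
[-0.275  1.    -0.   ] turn -0.223 rows 3.7
[-0.87   0.963 -0.   ] turn -0.279 rows 4.7
--
[ 0.    -0.     0.925] turn 0.0 rows 2.7
--
```

Call:
drive_tool(
  moves=[
    {"x": 0.06, "y": 0.33, "z": 0, "turn": -0.06},
    {"x": 0.13, "y": 0.67, "z": 0, "turn": -0.12},
    {"x": 0.192, "y": 1, "z": 0, "turn": -0.18},
    {"x": 0.192, "y": 1, "z": 0, "turn": -0.22},
    {"x": 0.192, "y": 1, "z": 0, "turn": -0.22},
    {"x": 0.192, "y": 1, "z": 0, "turn": -0.22},
  ],
)

```text
time: 9.27
tcp_pos: [0.5243, 0.2277, 0.1412]
tool_rot: [0.003, 0.974, 0.224, 0.015]
wrist_force: [-0.3, 1.0, -0.8]
opening: 0.0183
```

Call:
drive_tool(
  moves=[
    {"x": -0.09, "y": 0.33, "z": 0, "turn": -0.06},
    {"x": -0.18, "y": 0.67, "z": 0, "turn": -0.12},
    {"x": -0.275, "y": 1, "z": 0, "turn": -0.18},
    {"x": -0.275, "y": 1, "z": 0, "turn": -0.22},
    {"x": -0.275, "y": 1, "z": 0, "turn": -0.22},
    {"x": -0.275, "y": 1, "z": 0, "turn": -0.22},
  ],
)

```text
time: 9.77
tcp_pos: [0.5471, 0.1061, 0.1419]
tool_rot: [0.006, 0.899, 0.438, 0.014]
wrist_force: [-0.8, -0.2, -0.5]
opening: 0.0185
```

```bash
python3 -c "
from plan import *
x,y=st(.035,0.003);print(x,y)
plan([(x,y,.14,86.15),(x,y,.031,86.15)])"
```

```text
0.5759224477349677 -0.04475683197805015
now [0.5471 0.1061 0.1419] 52.0 open 0.0185 t 9.77
[-0.843  0.963  0.016] turn -0.285 rows 4.8
--
[-0.     0.     0.908] turn 0.0 rows 2.6
--
```

Call:
drive_tool(
  moves=[
    {"x": -0.25, "y": 0.3, "z": 0, "turn": -0.06},
    {"x": -0.5, "y": 0.6, "z": 0, "turn": -0.12},
    {"x": -0.75, "y": 0.85, "z": 0, "turn": -0.18},
    {"x": -0.843, "y": 0.963, "z": 0, "turn": -0.24},
    {"x": -0.843, "y": 0.963, "z": 0, "turn": -0.285},
    {"x": -0.843, "y": 0.963, "z": 0, "turn": -0.285},
    {"x": -0.843, "y": 0.963, "z": 0, "turn": -0.285},
  ],
)

```text
time: 10.35
tcp_pos: [0.576, -0.0433, 0.1424]
tool_rot: [0.009, 0.732, 0.681, 0.011]
wrist_force: [0.1, -0.1, 0.2]
opening: 0.0182
```

```bash
python3 -c "
from plan import *
from m import slats
x,y=st(.035,0.003);print(x,y)
s=snap('wrist');save(s,'w2')
for o in slats(s,.148): print(o)
plan([(x,y,.031,86.15)])
print(q(get_state()['tool_rot'])[:,2])"
```

```text
0.5759224477349677 -0.04475683197805015
('garnet', 576.1, -37.5, 85.7, 103, 19)
('garnet', 539.2, -14.0, 86.4, 65, 10)
('blue', 588.2, -131.5, 3.6, 8, 7)
('blue', 661.0, -128.2, 57.1, 21, 18)
('blue', 638.3, -104.0, -71.0, 12, 10)
now [ 0.5759 -0.043   0.1424] 85.8 open 0.0185 t 10.4
[-0.015  0.001  0.929] turn -0.003 rows 2.7
--
[ 0.02968513  0.00180243 -0.99955767]
```

Call:
drive_tool(
  moves=[
    {"x": -0.015, "y": 0, "z": 0.3, "turn": 0},
    {"x": -0.015, "y": 0, "z": 0.6, "turn": 0},
    {"x": -0.015, "y": 0, "z": 0.8, "turn": 0},
    {"x": -0.015, "y": 0, "z": 0.9, "turn": 0},
    {"x": -0.015, "y": 0, "z": 0.93, "turn": 0},
    {"x": -0.015, "y": 0, "z": 0.93, "turn": 0},
    {"x": -0.015, "y": 0, "z": 0.93, "turn": 0},
  ],
)

```text
time: 10.98
tcp_pos: [0.5796, -0.0437, 0.0319]
tool_rot: [0.01, 0.733, 0.68, 0.012]
wrist_force: [0.1, -0.3, 0.2]
opening: 0.0187
```

Call:
drive_tool(
  moves=[
    {"x": 0, "y": 0, "z": 0.01, "turn": 0},
    {"x": 0, "y": 0, "z": 0.01, "turn": 0},
  ],
)

```text
time: 11.15
tcp_pos: [0.5802, -0.0433, 0.0316]
tool_rot: [0.01, 0.733, 0.68, 0.012]
wrist_force: [-0.7, -0.9, -0.2]
opening: 0.0185
```

Call:
drive_tool(
  moves=[
    {"x": 0, "y": -0.035, "z": 0.01, "turn": 0},
    {"x": 0, "y": -0.035, "z": 0.02, "turn": 0},
    {"x": 0, "y": -0.035, "z": 0.02, "turn": 0},
    {"x": 0, "y": -0.035, "z": 0.02, "turn": 0},
  ],
)

```text
time: 11.48
tcp_pos: [0.5761, -0.0429, 0.0298]
tool_rot: [0.01, 0.733, 0.68, 0.013]
wrist_force: [-3.7, 1.2, 6.8]
opening: 0.0183
```

Call:
drive_tool(
  moves=[
    {"x": 0, "y": 0, "z": 0, "turn": 0},
    {"x": 0, "y": 0, "z": 0, "turn": 0},
    {"x": 0, "y": 0, "z": 0, "turn": 0},
    {"x": 0, "y": 0, "z": 0, "turn": 0},
  ],
  hand=-0.05,
)

```text
time: 11.82
tcp_pos: [0.576, -0.0429, 0.0297]
tool_rot: [0.01, 0.733, 0.68, 0.013]
wrist_force: [0.3, 0.2, 0.2]
opening: 0.0405
```

Call:
drive_tool(
  moves=[
    {"x": 0, "y": 0, "z": -0.1, "turn": 0},
    {"x": 0, "y": 0.02, "z": -0.4, "turn": 0},
    {"x": 0, "y": 0.03, "z": -0.7, "turn": 0},
    {"x": 0, "y": 0.03, "z": -1, "turn": 0},
    {"x": 0, "y": 0.03, "z": -1, "turn": 0},
    {"x": 0, "y": 0.03, "z": -1, "turn": 0},
    {"x": 0, "y": 0.03, "z": -1, "turn": 0},
  ],
)

```text
time: 12.4
tcp_pos: [0.5755, -0.0434, 0.1498]
tool_rot: [0.01, 0.733, 0.68, 0.013]
wrist_force: [0.2, 0.2, -0.6]
opening: 0.0409
```

```bash
python3 -c "
from plan import *
from m import slats
s=snap('wrist');save(s,'w3')
for o in slats(s,.036): print(o)
for o in slats(snap('top'),.036): print('top',o)
print(q(get_state()['tool_rot'])[:,2], st(-.035,0),st(.035,0))
plan([(.494,.279,.13,-9.2)])"
```

```text
('garnet', 507.5, -44.9, 85.7, 119, 19)
('garnet', 576.0, -45.7, 85.4, 118, 18)
('blue', 372.9, -237.2, 80.2, 19, 18)
('blue', 748.1, -247.3, -43.8, 100, 67)
top ('garnet', 503.4, -50.4, 89.0, 106, 16)
top ('blue', 476.5, -305.6, -26.7, 118, 18)
top ('blue', 492.8, 273.7, -9.0, 118, 19)
[ 0.03077074  0.00203381 -0.9995244 ] [ 0.50587899 -0.04304994] [ 0.57572101 -0.04775006]
now [ 0.5751 -0.0433  0.1486] 85.7 open 0.0406 t 12.5
[ 1.    -0.333  0.059] turn 0.301 rows 5.0
[ 0.712 -1.     0.069] turn 0.35 rows 5.9
[-0.056 -0.485  0.027] turn 0.139 rows 2.3
--
```

View pics/w3.png

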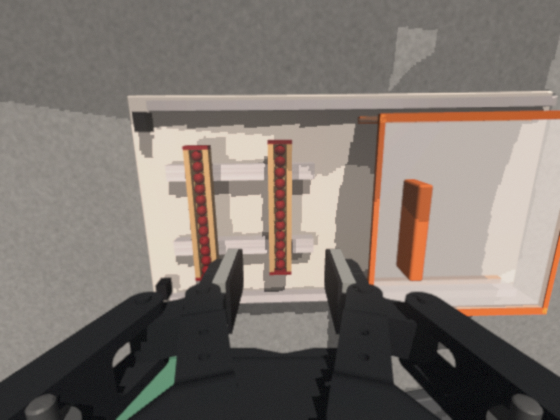

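The view shows both garnets square across the runners over the bands, at (200,215) and (280,207). The cover is parked with its fin at (415,230). Now blue from pad_a.

```bash
python3 - <<'E'
t=open('plan.py').read()
t=t.replace("a=psi(q(s['tool_rot']))","M=q(s['tool_rot']);a=psi(M);print('tilt',M[:2,2].round(3))")
t=t.replace("t=np.array([np.cos(r)*d[0]+np.sin(r)*d[1], np.sin(r)*d[0]-np.cos(r)*d[1], -d[2]])","t=M.T@d")
t=t.replace("a=a-turn*k\n","a=a-turn*k; M=M@R.from_euler('z',turn*k,degrees=True).as_matrix()\n")
open('plan.py','w').write(t)
E
python3 -c "
from plan import *
plan([(.494,.279,.13,-9.2)])"
```

```text
tilt [0.031 0.002]
now [ 0.5751 -0.0433  0.1486] 85.7 open 0.0406 t 12.5
[ 1.    -0.335  0.053] turn 0.301 rows 5.0
[ 0.709 -1.     0.062] turn 0.35 rows 5.9
[-0.057 -0.487  0.025] turn 0.14 rows 2.3
--
```

Call:
drive_tool(
  moves=[
    {"x": 0.33, "y": -0.1, "z": 0, "turn": 0.06},
    {"x": 0.67, "y": -0.2, "z": 0, "turn": 0.12},
    {"x": 1, "y": -0.335, "z": 0.05, "turn": 0.18},
    {"x": 1, "y": -0.335, "z": 0.05, "turn": 0.24},
    {"x": 1, "y": -0.335, "z": 0.05, "turn": 0.3},
    {"x": 1, "y": -0.335, "z": 0.05, "turn": 0.3},
    {"x": 1, "y": -0.335, "z": 0.05, "turn": 0.3},
  ],
)

```text
time: 13.08
tcp_pos: [0.5437, 0.0797, 0.1407]
tool_rot: [0.005, 0.908, 0.42, 0.013]
wrist_force: [0.2, -1.2, -0.3]
opening: 0.0407
```

Call:
drive_tool(
  moves=[
    {"x": 0.23, "y": -0.33, "z": 0, "turn": 0.06},
    {"x": 0.46, "y": -0.67, "z": 0, "turn": 0.12},
    {"x": 0.71, "y": -1, "z": 0.06, "turn": 0.18},
    {"x": 0.71, "y": -1, "z": 0.06, "turn": 0.24},
    {"x": 0.71, "y": -1, "z": 0.06, "turn": 0.3},
    {"x": 0.71, "y": -1, "z": 0.06, "turn": 0.35},
    {"x": 0.71, "y": -1, "z": 0.06, "turn": 0.35},
    {"x": 0.71, "y": -1, "z": 0.06, "turn": 0.35},
  ],
)

```text
time: 13.75
tcp_pos: [0.5075, 0.2222, 0.1321]
tool_rot: [0.0, 0.998, 0.068, 0.014]
wrist_force: [-0.2, 0.3, 0.3]
opening: 0.0406
```

Call:
drive_tool(
  moves=[
    {"x": -0.02, "y": -0.25, "z": 0.02, "turn": 0.06},
    {"x": -0.057, "y": -0.487, "z": 0.02, "turn": 0.12},
    {"x": -0.057, "y": -0.487, "z": 0.02, "turn": 0.14},
    {"x": -0.057, "y": -0.487, "z": 0.02, "turn": 0.14},
    {"x": -0.057, "y": -0.487, "z": 0.02, "turn": 0.14},
  ],
)

```text
time: 14.17
tcp_pos: [0.493, 0.2786, 0.1291]
tool_rot: [-0.002, 0.997, -0.076, 0.014]
wrist_force: [0.0, 0.2, -0.1]
opening: 0.0406
```

```bash
python3 -c "
from plan import *
from m import slats
for o in slats(snap('wrist'),.018): print(o)
plan([(.494,.279,.0095,-9.2)])"
```

```text
('blue', 494.4, 277.1, -10.0, 119, 20)
tilt [0.028 0.001]
now [0.4932 0.2784 0.1293] -8.8 open 0.0409 t 14.22
[-0.021 -0.     0.998] turn 0.004 rows 2.9
--
```

Call:
drive_tool(
  moves=[
    {"x": -0.01, "y": 0, "z": 0.25, "turn": 0.004},
    {"x": -0.015, "y": 0, "z": 0.55, "turn": 0.004},
    {"x": -0.02, "y": 0, "z": 0.85, "turn": 0.004},
    {"x": -0.02, "y": 0.005, "z": 0.96, "turn": 0.004},
    {"x": -0.02, "y": 0.005, "z": 1, "turn": 0.004},
    {"x": -0.02, "y": 0.005, "z": 1, "turn": 0.004},
    {"x": -0.02, "y": 0.005, "z": 1, "turn": 0.004},
  ],
)

```text
time: 14.8
tcp_pos: [0.495, 0.2785, 0.0111]
tool_rot: [-0.002, 0.997, -0.08, 0.015]
wrist_force: [-0.2, 0.2, 0.2]
opening: 0.0405
```

Call:
drive_tool(
  moves=[
    {"x": 0, "y": 0, "z": 0, "turn": 0},
    {"x": 0, "y": 0, "z": 0, "turn": 0},
    {"x": 0, "y": 0, "z": 0, "turn": 0},
    {"x": 0, "y": 0, "z": 0, "turn": 0},
    {"x": 0, "y": 0, "z": 0, "turn": 0},
  ],
  hand=-1,
)

```text
time: 15.22
tcp_pos: [0.4962, 0.279, 0.0136]
tool_rot: [-0.003, 0.997, -0.08, 0.016]
wrist_force: [-0.8, -1.2, 9.8]
opening: 0.0182
```

Call:
drive_tool(
  moves=[
    {"x": 0.01, "y": 0, "z": -0.15, "turn": 0},
    {"x": 0.02, "y": 0, "z": -0.5, "turn": 0},
    {"x": 0.03, "y": 0, "z": -0.8, "turn": 0},
    {"x": 0.03, "y": 0, "z": -1, "turn": 0},
    {"x": 0.03, "y": 0, "z": -1, "turn": 0},
    {"x": 0.03, "y": 0, "z": -1, "turn": 0},
    {"x": 0.03, "y": 0, "z": -1, "turn": 0},
  ],
)

```text
time: 15.8
tcp_pos: [0.4957, 0.278, 0.1337]
tool_rot: [-0.003, 0.997, -0.08, 0.016]
wrist_force: [-0.8, -0.4, -1.3]
opening: 0.0183
```

```bash
python3 -c "
from plan import *
x,y=st(0,.035);print(x,y)
plan([(x,y,.14,-3.85),(x,y,.048,-3.85)])"
```

```text
0.5431500617384789 -0.010478986128330446
tilt [0.033 0.004]
now [0.4957 0.278  0.1337] -9.2 open 0.0183 t 15.8
[ 0.336  1.    -0.021] turn -0.019 rows 3.0
[ 0.292  1.    -0.021] turn -0.019 rows 3.0
[ 0.082  0.33  -0.007] turn -0.006 rows 1.0
--
[-0.025  0.004  0.766] turn 0.0 rows 2.2
--
```

Call:
drive_tool(
  moves=[
    {"x": 0.11, "y": 0.33, "z": -0.02, "turn": -0.01},
    {"x": 0.22, "y": 0.67, "z": -0.02, "turn": -0.02},
    {"x": 0.34, "y": 1, "z": -0.02, "turn": -0.02},
    {"x": 0.34, "y": 1, "z": -0.02, "turn": -0.02},
    {"x": 0.34, "y": 1, "z": -0.02, "turn": -0.02},
  ],
)

```text
time: 16.22
tcp_pos: [0.5167, 0.151, 0.1352]
tool_rot: [-0.002, 0.998, -0.061, 0.016]
wrist_force: [1.0, -0.3, -0.8]
opening: 0.0179
```

Call:
drive_tool(
  moves=[
    {"x": 0.1, "y": 0.33, "z": -0.02, "turn": -0.01},
    {"x": 0.2, "y": 0.67, "z": -0.02, "turn": -0.02},
    {"x": 0.3, "y": 1, "z": -0.02, "turn": -0.02},
    {"x": 0.3, "y": 1, "z": -0.02, "turn": -0.02},
    {"x": 0.3, "y": 1, "z": -0.02, "turn": -0.02},
    {"x": 0.3, "y": 1, "z": -0.02, "turn": -0.02},
  ],
)

```text
time: 16.72
tcp_pos: [0.5375, 0.0284, 0.1372]
tool_rot: [-0.002, 0.999, -0.04, 0.015]
wrist_force: [-0.5, 0.4, -0.5]
opening: 0.0182
```

```bash
python3 -c "
from plan import *
x,y=st(0.002,.035);print(x,y)
plan([(x,y,.14,-3.85),(x,y,.048,-3.85)])"
```

```text
0.5451455482454315 -0.010613275370529245
tilt [0.03  0.003]
now [0.5375 0.0284 0.1372] -4.6 open 0.0182 t 16.72
[ 0.09   0.319 -0.023] turn -0.006 rows 1.0
--
[-0.023  0.004  0.766] turn 0.0 rows 2.2
--
```

Call:
drive_tool(
  moves=[
    {"x": 0.09, "y": 0.32, "z": 0, "turn": -0.006},
    {"x": 0.09, "y": 0.32, "z": 0, "turn": -0.006},
    {"x": 0.08, "y": 0.32, "z": 0.3, "turn": -0.006},
    {"x": 0.075, "y": 0.32, "z": 0.55, "turn": -0.006},
    {"x": 0.07, "y": 0.32, "z": 0.68, "turn": -0.006},
    {"x": 0.07, "y": 0.32, "z": 0.7, "turn": -0.006},
    {"x": 0.07, "y": 0.32, "z": 0.7, "turn": -0.006},
    {"x": 0.07, "y": 0.32, "z": 0.7, "turn": -0.006},
  ],
)

```text
time: 17.38
tcp_pos: [0.5459, -0.0094, 0.0544]
tool_rot: [-0.002, 0.999, -0.033, 0.016]
wrist_force: [-0.3, -0.3, -0.4]
opening: 0.0181
```

```bash
python3 -c "
from plan import *
from m import slats
s=snap('wrist')
for o in slats(s,.057): print(o)
x,y=st(0.002,.035);print(x,y,st(0,.035))
plan([(x,y,.0455,-3.85)])"
```

```text
('garnet', 523.4, -87.3, 54.4, 19, 14)
('garnet', 578.0, -67.3, 86.1, 52, 17)
('garnet', 584.0, 4.2, -3.7, 17, 11)
('blue', 550.6, -9.9, -3.8, 107, 20)
0.5451455482454315 -0.010613275370529245 [ 0.54315006 -0.01047899]
tilt [0.032 0.003]
now [ 0.5462 -0.0096  0.0548] -3.8 open 0.0184 t 17.43
[-0.01   0.009  0.077] turn 0.0 rows 0.2
--
```

Call:
drive_tool(
  moves=[
    {"x": -0.01, "y": 0.005, "z": 0.04, "turn": 0},
    {"x": -0.01, "y": 0.005, "z": 0.07, "turn": 0},
    {"x": -0.01, "y": 0.005, "z": 0.08, "turn": 0},
    {"x": -0.01, "y": 0.005, "z": 0.08, "turn": 0},
  ],
)

```text
time: 17.77
tcp_pos: [0.5455, -0.0101, 0.0457]
tool_rot: [-0.002, 0.999, -0.033, 0.016]
wrist_force: [-0.8, 2.0, 3.1]
opening: 0.0183
```

Light contact (3 N). I'll release and lift.

Call:
drive_tool(
  moves=[
    {"x": 0, "y": 0, "z": 0, "turn": 0},
    {"x": 0, "y": 0, "z": 0, "turn": 0},
    {"x": 0, "y": 0, "z": 0, "turn": 0},
    {"x": 0, "y": 0, "z": 0, "turn": 0},
  ],
  hand=-0.05,
)

```text
time: 18.1
tcp_pos: [0.5455, -0.0101, 0.0457]
tool_rot: [-0.002, 0.999, -0.033, 0.016]
wrist_force: [0.7, -0.1, 0.4]
opening: 0.0403
```

Call:
drive_tool(
  moves=[
    {"x": 0, "y": 0, "z": -0.1, "turn": 0},
    {"x": 0.02, "y": 0, "z": -0.4, "turn": 0},
    {"x": 0.03, "y": 0, "z": -0.7, "turn": 0},
    {"x": 0.03, "y": 0, "z": -1, "turn": 0},
    {"x": 0.03, "y": 0, "z": -1, "turn": 0},
    {"x": 0.03, "y": 0, "z": -1, "turn": 0},
    {"x": 0.03, "y": 0, "z": -1, "turn": 0},
  ],
)

```text
time: 18.68
tcp_pos: [0.5449, -0.0107, 0.1658]
tool_rot: [-0.002, 0.999, -0.033, 0.016]
wrist_force: [-0.8, -0.7, -1.2]
opening: 0.0403
```

```bash
python3 -c "
from plan import *
from m import slats
s=snap('wrist')
for o in slats(s,.05): print(o)
t=snap('top')
for o in slats(t,.018): print('top',o)
V=t['frame'].max(2)
jm=((V>150)&(np.ptp(t['frame'].astype(int),axis=2)<40)).astype(np.uint8); jm[:,:380]=0; jm[:, 415:]=0; jm[:225]=0; jm[256:]=0
n,_,sv,ce=cv2.connectedComponentsWithStats(jm)
for i in range(1,n):
  if sv[i,4]>30: print('jar',sv[i],onplane(t,[ce[i]],.036)[0])
c=np.array([.4778,-.3132]);a=np.radians(-26.7);g=c+.012*np.array([np.cos(a),np.sin(a)]);print(g)
plan([(*g,.14,-26.7)])"
```

```text
('garnet', 516.8, 7.8, -4.8, 18, 8)
('garnet', 516.1, -60.2, 81.6, 81, 18)
('garnet', 579.4, -62.4, 81.1, 78, 17)
('garnet', 581.3, 4.8, -5.1, 18, 13)
('blue', 347.5, 19.1, 52.2, 24, 18)
('blue', 356.3, -19.1, 72.6, 26, 11)
('blue', 366.6, 197.5, 30.5, 38, 23)
('blue', 359.3, -183.9, 22.2, 29, 11)
('blue', 543.8, -9.9, -3.9, 118, 19)
top ('garnet', 508.0, -63.3, 82.1, 87, 14)
top ('blue', 476.7, -312.6, -26.7, 121, 20)
[ 0.48852046 -0.31859183]
tilt [0.031 0.004]
now [ 0.5446 -0.0107  0.1647] -3.8 open 0.0411 t 18.78
[-0.116  1.     0.07 ] turn 0.074 rows 2.9
[0.038 1.    0.07 ] turn 0.073 rows 2.9
[0.115 0.591 0.042] turn 0.044 rows 1.7
--
```

Call:
drive_tool(
  moves=[
    {"x": -0.04, "y": 0.33, "z": 0, "turn": 0.04},
    {"x": -0.08, "y": 0.67, "z": 0.03, "turn": 0.07},
    {"x": -0.116, "y": 1, "z": 0.07, "turn": 0.07},
    {"x": -0.116, "y": 1, "z": 0.07, "turn": 0.07},
    {"x": -0.116, "y": 1, "z": 0.07, "turn": 0.07},
  ],
)

```text
time: 19.2
tcp_pos: [0.5221, -0.131, 0.1537]
tool_rot: [-0.004, 0.994, -0.108, 0.014]
wrist_force: [-0.4, 0.0, -0.2]
opening: 0.0404
```

Call:
drive_tool(
  moves=[
    {"x": 0.01, "y": 0.33, "z": 0.03, "turn": 0.04},
    {"x": 0.02, "y": 0.67, "z": 0.05, "turn": 0.07},
    {"x": 0.038, "y": 1, "z": 0.07, "turn": 0.07},
    {"x": 0.038, "y": 1, "z": 0.07, "turn": 0.07},
    {"x": 0.038, "y": 1, "z": 0.07, "turn": 0.07},
  ],
)

```text
time: 19.62
tcp_pos: [0.5007, -0.2497, 0.1432]
tool_rot: [-0.005, 0.983, -0.181, 0.013]
wrist_force: [-0.5, -0.4, -0.7]
opening: 0.0408
```

Call:
drive_tool(
  moves=[
    {"x": 0.06, "y": 0.3, "z": 0.02, "turn": 0.04},
    {"x": 0.115, "y": 0.59, "z": 0.04, "turn": 0.045},
    {"x": 0.115, "y": 0.59, "z": 0.04, "turn": 0.045},
    {"x": 0.115, "y": 0.59, "z": 0.04, "turn": 0.045},
  ],
)

```text
time: 19.95
tcp_pos: [0.4887, -0.3202, 0.137]
tool_rot: [-0.006, 0.974, -0.227, 0.012]
wrist_force: [0.0, 0.7, 0.2]
opening: 0.0403
```

```bash
python3 -c "
from plan import *
from m import slats
for o in slats(snap('wrist'),.018): print(o)
plan([(.4885,-.3186,.05,-26.7),(.4885,-.3186,.01,-26.7)])"
```

```text
('garnet', 500.5, -60.7, -87.6, 84, 22)
('garnet', 572.8, -88.1, 79.1, 30, 21)
('blue', 478.3, -313.8, -26.3, 119, 19)
tilt [0.027 0.006]
now [ 0.4889 -0.3195  0.1373] -26.3 open 0.0408 t 20.0
[-0.022  0.007  0.727] turn 0.004 rows 2.1
--
[-0.007  0.006  0.333] turn 0.0 rows 1.0
--
```

Call:
drive_tool(
  moves=[
    {"x": -0.01, "y": 0, "z": 0.25, "turn": 0},
    {"x": -0.015, "y": 0.005, "z": 0.55, "turn": 0},
    {"x": -0.025, "y": 0.01, "z": 0.85, "turn": 0},
    {"x": -0.03, "y": 0.01, "z": 1, "turn": 0},
    {"x": -0.03, "y": 0.01, "z": 1, "turn": 0},
    {"x": -0.03, "y": 0.01, "z": 1, "turn": 0},
  ],
)

```text
time: 20.5
tcp_pos: [0.4888, -0.3167, 0.0173]
tool_rot: [-0.006, 0.974, -0.226, 0.012]
wrist_force: [-0.6, 0.7, 0.9]
opening: 0.0407
```

Call:
drive_tool(
  moves=[
    {"x": -0.015, "y": 0, "z": 0.04, "turn": 0},
    {"x": -0.015, "y": 0, "z": 0.07, "turn": 0},
    {"x": -0.015, "y": 0, "z": 0.07, "turn": 0},
  ],
)

```text
time: 20.75
tcp_pos: [0.4878, -0.3157, 0.0095]
tool_rot: [-0.006, 0.974, -0.226, 0.012]
wrist_force: [-0.4, 0.3, -0.6]
opening: 0.0403
```

Call:
drive_tool(
  moves=[
    {"x": 0, "y": 0, "z": 0, "turn": 0},
    {"x": 0, "y": 0, "z": 0, "turn": 0},
    {"x": 0, "y": 0, "z": 0, "turn": 0},
    {"x": 0, "y": 0, "z": 0, "turn": 0},
    {"x": 0, "y": 0, "z": 0, "turn": 0},
  ],
  hand=-1,
)

```text
time: 21.17
tcp_pos: [0.4882, -0.316, 0.0106]
tool_rot: [-0.006, 0.974, -0.226, 0.013]
wrist_force: [-0.7, 1.6, 5.8]
opening: 0.0187
```

Call:
drive_tool(
  moves=[
    {"x": 0.01, "y": 0, "z": -0.15, "turn": 0},
    {"x": 0.02, "y": 0, "z": -0.5, "turn": 0},
    {"x": 0.03, "y": 0, "z": -0.8, "turn": 0},
    {"x": 0.03, "y": 0, "z": -1, "turn": 0},
    {"x": 0.03, "y": 0, "z": -1, "turn": 0},
    {"x": 0.03, "y": 0, "z": -1, "turn": 0},
    {"x": 0.03, "y": 0, "z": -1, "turn": 0},
  ],
)

```text
time: 21.75
tcp_pos: [0.4878, -0.3181, 0.1298]
tool_rot: [-0.006, 0.974, -0.226, 0.013]
wrist_force: [-0.2, 0.4, 0.1]
opening: 0.0186
```

```bash
python3 -c "
from plan import *
from m import slats
for o in slats(snap('wrist'),.145): print(o)
x,y=st(0.012,-.035);print(x,y)
plan([(x,y,.14,-3.85)])"
```

```text
('garnet', 522.1, -205.9, -87.7, 39, 11)
('garnet', 558.2, -219.5, 84.9, 11, 10)
('blue', 493.1, -320.9, -26.0, 90, 18)
0.5504228573032363 -0.08112674932486236
tilt [0.027 0.007]
now [ 0.4876 -0.318   0.1293] -26.1 open 0.0183 t 21.8
[-0.198 -1.    -0.031] turn -0.093 rows 2.9
[-0.002 -1.    -0.03 ] turn -0.091 rows 2.9
[ 0.004 -0.023 -0.001] turn -0.002 rows 0.1
--
```

Call:
drive_tool(
  moves=[
    {"x": -0.07, "y": -0.33, "z": 0, "turn": -0.04},
    {"x": -0.14, "y": -0.67, "z": -0.03, "turn": -0.09},
    {"x": -0.198, "y": -1, "z": -0.03, "turn": -0.093},
    {"x": -0.198, "y": -1, "z": -0.03, "turn": -0.093},
    {"x": -0.198, "y": -1, "z": -0.03, "turn": -0.093},
  ],
)

```text
time: 22.22
tcp_pos: [0.5191, -0.198, 0.1333]
tool_rot: [-0.005, 0.992, -0.129, 0.012]
wrist_force: [0.1, -0.3, -0.2]
opening: 0.0185
```

Call:
drive_tool(
  moves=[
    {"x": 0, "y": -0.33, "z": 0, "turn": -0.04},
    {"x": 0, "y": -0.67, "z": -0.03, "turn": -0.09},
    {"x": 0, "y": -1, "z": -0.03, "turn": -0.093},
    {"x": 0, "y": -1, "z": -0.03, "turn": -0.093},
    {"x": 0, "y": -1, "z": -0.03, "turn": -0.093},
    {"x": 0, "y": -1, "z": -0.03, "turn": -0.093},
  ],
)

```text
time: 22.72
tcp_pos: [0.5493, -0.0828, 0.1377]
tool_rot: [-0.004, 0.999, -0.032, 0.012]
wrist_force: [-0.6, 0.8, 0.0]
opening: 0.0186
```

```bash
python3 -c "
from plan import *
x,y=st(0.010,-.035);print(x,y)
plan([(x,y,.052,-3.85)])"
```

```text
0.5484273707962837 -0.08099246008266356
tilt [0.024 0.007]
now [ 0.5493 -0.0828  0.1377] -3.7 open 0.0186 t 22.72
[-0.025 -0.008  0.714] turn 0.001 rows 2.1
--
```

Call:
drive_tool(
  moves=[
    {"x": -0.01, "y": -0.008, "z": 0.25, "turn": 0},
    {"x": -0.02, "y": -0.008, "z": 0.5, "turn": 0},
    {"x": -0.025, "y": -0.008, "z": 0.66, "turn": 0},
    {"x": -0.025, "y": -0.008, "z": 0.71, "turn": 0},
    {"x": -0.025, "y": -0.008, "z": 0.71, "turn": 0},
    {"x": -0.025, "y": -0.008, "z": 0.71, "turn": 0},
  ],
)

```text
time: 23.22
tcp_pos: [0.5486, -0.082, 0.0533]
tool_rot: [-0.004, 0.999, -0.033, 0.012]
wrist_force: [-0.3, 0.1, 0.1]
opening: 0.0184
```

```bash
python3 -c "
from plan import *
from m import slats
s=snap('wrist')
for o in slats(s,.059): print(o)
x,y=st(0.010,-.035);print(st(0,-.035))
plan([(x,y,.0425,-3.85)])"
```

```text
('garnet', 581.7, -52.9, 86.4, 41, 7)
('garnet', 584.8, -4.9, -4.5, 17, 7)
('blue', 511.5, -14.3, -61.0, 10, 8)
('blue', 550.4, -81.9, -3.7, 97, 20)
('blue', 570.2, -14.5, -9.7, 71, 20)
[ 0.53844994 -0.08032101]
tilt [0.025 0.007]
now [ 0.549  -0.0818  0.0539] -3.7 open 0.0188 t 23.27
[-0.008 -0.006  0.095] turn 0.001 rows 0.3
--
```

Call:
drive_tool(
  moves=[
    {"x": -0.008, "y": -0.006, "z": 0.05, "turn": 0},
    {"x": -0.008, "y": -0.006, "z": 0.08, "turn": 0},
    {"x": -0.008, "y": -0.006, "z": 0.095, "turn": 0},
    {"x": -0.008, "y": -0.006, "z": 0.095, "turn": 0},
  ],
)

```text
time: 23.6
tcp_pos: [0.5485, -0.081, 0.0427]
tool_rot: [-0.004, 0.999, -0.033, 0.013]
wrist_force: [0.5, -1.4, -0.2]
opening: 0.0183
```

Call:
drive_tool(
  moves=[
    {"x": 0, "y": 0, "z": 0.008, "turn": 0},
    {"x": 0, "y": 0, "z": 0.008, "turn": 0},
  ],
)

```text
time: 23.77
tcp_pos: [0.5487, -0.081, 0.0426]
tool_rot: [-0.004, 0.999, -0.032, 0.013]
wrist_force: [-4.5, -0.1, 9.0]
opening: 0.0187
```

Call:
drive_tool(
  moves=[
    {"x": 0, "y": 0, "z": 0, "turn": 0},
    {"x": 0, "y": 0, "z": 0, "turn": 0},
    {"x": 0, "y": 0, "z": 0, "turn": 0},
    {"x": 0, "y": 0, "z": 0, "turn": 0},
  ],
  hand=-0.05,
)

```text
time: 24.1
tcp_pos: [0.5487, -0.081, 0.0424]
tool_rot: [-0.004, 0.999, -0.032, 0.013]
wrist_force: [-0.1, -0.3, -0.4]
opening: 0.0406
```

Call:
drive_tool(
  moves=[
    {"x": 0, "y": 0, "z": -0.1, "turn": 0},
    {"x": 0.015, "y": 0, "z": -0.4, "turn": 0},
    {"x": 0.025, "y": 0, "z": -0.7, "turn": 0},
    {"x": 0.025, "y": 0, "z": -1, "turn": 0},
    {"x": 0.025, "y": 0, "z": -1, "turn": 0},
    {"x": 0.025, "y": 0, "z": -1, "turn": 0},
    {"x": 0.025, "y": 0, "z": -1, "turn": 0},
  ],
)

```text
time: 24.68
tcp_pos: [0.5484, -0.082, 0.1626]
tool_rot: [-0.004, 0.999, -0.032, 0.013]
wrist_force: [0.0, -0.3, -0.3]
opening: 0.0404
```

```bash
python3 -c "
from plan import *
from m import slats
s=snap('wrist');save(s,'w4')
for o in slats(s,.05): print(o)
H,S,V=cv2.split(cv2.cvtColor(s['frame'],cv2.COLOR_RGB2HSV))
m=((H<20)&(S>150)&(V>100)).astype(np.uint8)
n,_,sv,ce=cv2.connectedComponentsWithStats(m)
for i in range(1,n):
  if sv[i,4]>100: print(sv[i],onplane(s,[ce[i]],.097)[0])
print(st(0,.035),st(0,-.035),st(.128,0))
plan([])"
```

```text
('garnet', 513.7, -54.9, 86.5, 27, 7)
('garnet', 511.0, -96.3, -2.5, 16, 13)
('garnet', 517.3, 5.0, -3.1, 18, 6)
('garnet', 577.6, -56.9, 86.4, 29, 8)
('garnet', 581.6, 2.5, -4.5, 17, 10)
('blue', 333.3, -243.4, 24.8, 26, 12)
('blue', 539.1, -80.8, -3.3, 119, 19)
('blue', 548.4, -11.5, -3.6, 109, 20)
[ 113    0  240   91 2253] [ 0.65804678 -0.05737762  0.097     ]
[ 173   34  111   24 1900] [ 0.66856726 -0.05722163  0.097     ]
[ 0.54315006 -0.01047899] [ 0.53844994 -0.08032101] [ 0.66851114 -0.05399451]
tilt [0.025 0.007]
now [ 0.5481 -0.0819  0.1617] -3.7 open 0.0408 t 24.73
```

View pics/w4.png

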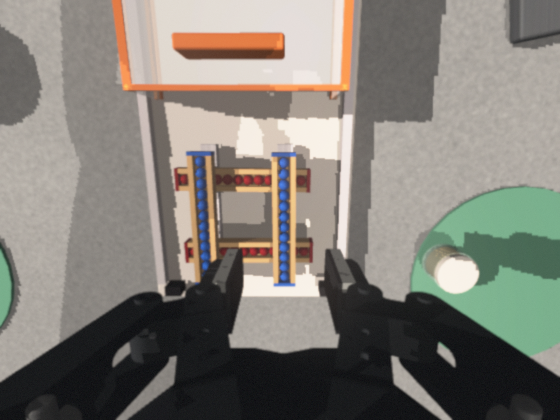

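The tower is built: blues at (203,215) and (284,220) in the picture, garnets beneath, and step 2 tolerances met within 3 mm. The fin is at (228,44), at stand x of about 0.128. Next I'll shut the fingers, go past the fin and push it from its far side.

```bash
python3 -c "
from plan import *
x,y=st(.168,0)
plan([(x,y,.15,-3.85),(x,y,.08,-3.85)])"
```

```text
tilt [0.025 0.007]
now [ 0.5481 -0.0819  0.1617] -3.7 open 0.0408 t 24.73
[ 1.    -0.224  0.101] turn 0.001 rows 3.0
[ 0.316 -0.072  0.032] turn 0.0 rows 0.9
--
[-0.014  0.005  0.583] turn 0.0 rows 1.7
--
```

Call:
drive_tool(
  moves=[
    {"x": 0.3, "y": -0.08, "z": 0, "turn": 0},
    {"x": 0.65, "y": -0.15, "z": 0, "turn": 0},
    {"x": 1, "y": -0.224, "z": 0.05, "turn": 0},
    {"x": 1, "y": -0.224, "z": 0.05, "turn": 0},
    {"x": 1, "y": -0.224, "z": 0.05, "turn": 0},
  ],
  hand=-1,
)

```text
time: 25.15
tcp_pos: [0.6703, -0.0623, 0.1552]
tool_rot: [-0.004, 0.999, -0.032, 0.01]
wrist_force: [-0.8, 0.6, 0.7]
opening: 0.0003
```

Call:
drive_tool(
  moves=[
    {"x": 0.32, "y": -0.072, "z": 0.03, "turn": 0},
    {"x": 0.32, "y": -0.072, "z": 0.06, "turn": 0},
    {"x": 0.32, "y": -0.072, "z": 0.06, "turn": 0},
  ],
)

```text
time: 25.4
tcp_pos: [0.7087, -0.0559, 0.146]
tool_rot: [-0.004, 0.999, -0.032, 0.008]
wrist_force: [-0.3, 0.3, -0.1]
opening: 0.0002
```

```bash
python3 -c "
from plan import *
x,y=st(.168,0)
plan([(x,y,.08,-3.85)])"
```

```text
tilt [0.016 0.008]
now [ 0.7087 -0.0559  0.146 ] -3.7 open 0.0002 t 25.4
[-0.01   0.011  0.55 ] turn 0.002 rows 1.6
--
```

Call:
drive_tool(
  moves=[
    {"x": -0.01, "y": 0.01, "z": 0.2, "turn": 0},
    {"x": -0.01, "y": 0.01, "z": 0.4, "turn": 0},
    {"x": -0.01, "y": 0.01, "z": 0.53, "turn": 0},
    {"x": -0.01, "y": 0.01, "z": 0.55, "turn": 0},
    {"x": -0.01, "y": 0.01, "z": 0.55, "turn": 0},
    {"x": -0.01, "y": 0.01, "z": 0.55, "turn": 0},
  ],
)

```text
time: 25.9
tcp_pos: [0.7086, -0.0567, 0.0817]
tool_rot: [-0.004, 0.999, -0.032, 0.009]
wrist_force: [-0.0, -0.6, 0.1]
opening: 0.0002
```

```bash
python3 -c "
from plan import *
s=snap('wrist');save(s,'w5')
plan([(*st(.06,0),.08,-3.85),(*st(-.025,0),.08,-3.85)])"
```

```text
tilt [0.018 0.008]
now [ 0.7089 -0.0567  0.0821] -3.7 open -0.0002 t 25.95
[-0.904 -0.003  0.001] turn 0.002 rows 2.6
--
[-0.708 -0.    -0.012] turn 0.0 rows 2.0
--
```

View pics/w5.png

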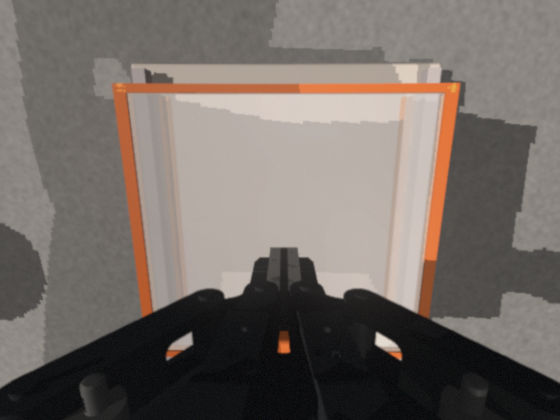

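The shut fingers at (285,265) are centred on the roof, beyond the fin. Pushing gently.

Call:
drive_tool(
  moves=[
    {"x": -0.08, "y": 0, "z": 0, "turn": 0},
    {"x": -0.16, "y": 0, "z": 0, "turn": 0},
    {"x": -0.22, "y": 0, "z": 0, "turn": 0},
    {"x": -0.28, "y": 0, "z": 0, "turn": 0},
    {"x": -0.34, "y": 0, "z": 0, "turn": 0},
    {"x": -0.4, "y": 0, "z": 0, "turn": 0},
    {"x": -0.46, "y": 0, "z": 0, "turn": 0},
    {"x": -0.52, "y": 0, "z": 0, "turn": 0},
    {"x": -0.58, "y": 0, "z": 0, "turn": 0},
    {"x": -0.64, "y": 0, "z": 0, "turn": 0},
  ],
)

```text
time: 26.78
tcp_pos: [0.6315, -0.0517, 0.0807]
tool_rot: [-0.004, 0.999, -0.032, 0.009]
wrist_force: [1.1, -0.2, 2.0]
opening: -0.0001
```

```bash
python3 -c "
from plan import *
s=snap('top'); H,S,V=cv2.split(cv2.cvtColor(s['frame'],cv2.COLOR_RGB2HSV))
m=((H<20)&(S>150)&(V>120)).astype(np.uint8)
n,_,sv,ce=cv2.connectedComponentsWithStats(m)
for i in range(1,n):
  if sv[i,4]>20: print(sv[i],onplane(s,[ce[i]],.07)[0])
plan([(*st(-.025,0),.08,-3.85)])"
```

```text
[38 91 18 14 44] [0.78609814 0.59746237 0.07      ]
[280 146   5  36  75] [0.63440913 0.02674462 0.07      ]
[297 167  55  21  97] [ 0.59702077 -0.08808075  0.07      ]
[301 169  31   7  88] [ 0.6183147  -0.04600149  0.07      ]
tilt [0.017 0.008]
now [ 0.6306 -0.0516  0.0806] -3.7 open -0.0003 t 26.83
[-0.958 -0.005 -0.011] turn 0.002 rows 2.8
--
```

Call:
drive_tool(
  moves=[
    {"x": -0.07, "y": 0, "z": 0, "turn": 0},
    {"x": -0.14, "y": 0, "z": 0, "turn": 0},
    {"x": -0.21, "y": 0, "z": 0, "turn": 0},
    {"x": -0.28, "y": 0, "z": -0.005, "turn": 0},
    {"x": -0.35, "y": 0, "z": -0.005, "turn": 0},
    {"x": -0.42, "y": 0, "z": -0.005, "turn": 0},
    {"x": -0.49, "y": 0, "z": -0.01, "turn": 0},
    {"x": -0.56, "y": 0, "z": -0.01, "turn": 0},
    {"x": -0.63, "y": 0, "z": -0.01, "turn": 0},
    {"x": -0.7, "y": 0, "z": -0.01, "turn": 0},
  ],
)

```text
time: 27.67
tcp_pos: [0.546, -0.0462, 0.0806]
tool_rot: [-0.004, 0.999, -0.032, 0.009]
wrist_force: [2.8, 0.4, 1.7]
opening: -0.0003
```

Call:
drive_tool(
  moves=[
    {"x": -0.05, "y": 0, "z": 0, "turn": 0},
    {"x": -0.1, "y": 0, "z": 0, "turn": 0},
    {"x": -0.14, "y": 0, "z": 0, "turn": 0},
    {"x": -0.18, "y": 0, "z": 0, "turn": 0},
    {"x": -0.22, "y": 0, "z": 0, "turn": 0},
  ],
)

```text
time: 28.08
tcp_pos: [0.5193, -0.0445, 0.0801]
tool_rot: [-0.004, 0.999, -0.032, 0.009]
wrist_force: [2.0, -0.1, 1.4]
opening: 0.0003
```

```bash
python3 -c "
from plan import *
plan([(*st(-.034,0),.08,-3.85)])"
```

```text
tilt [0.018 0.008]
now [ 0.5193 -0.0445  0.0801] -3.7 open 0.0003 t 28.08
[-0.104 -0.005 -0.001] turn 0.002 rows 0.3
--
```

Now I'll creep forward until the force rises at the stops.

Call:
drive_tool(
  moves=[
    {"x": -0.03, "y": 0, "z": 0, "turn": 0},
    {"x": -0.06, "y": 0, "z": 0, "turn": 0},
    {"x": -0.09, "y": 0, "z": 0, "turn": 0},
    {"x": -0.11, "y": 0, "z": 0, "turn": 0},
  ],
)

```text
time: 28.42
tcp_pos: [0.5078, -0.0438, 0.0802]
tool_rot: [-0.004, 0.999, -0.032, 0.012]
wrist_force: [42.8, -3.1, -19.5]
opening: -0.0005
```

Call:
drive_tool(
  moves=[
    {"x": -0.02, "y": 0, "z": 0, "turn": 0},
    {"x": -0.04, "y": 0, "z": 0, "turn": 0},
    {"x": -0.04, "y": 0, "z": 0, "turn": 0},
  ],
)

```text
time: 28.67
tcp_pos: [0.5077, -0.0438, 0.0805]
tool_rot: [-0.004, 0.999, -0.032, 0.019]
wrist_force: [60.0, -2.7, -33.1]
opening: 0.0001
```

Firmly home at the stops. Backing off.

Call:
drive_tool(
  moves=[
    {"x": 0.05, "y": 0, "z": 0, "turn": 0},
    {"x": 0.12, "y": 0, "z": 0, "turn": 0},
    {"x": 0.2, "y": 0, "z": -0.01, "turn": 0},
    {"x": 0.25, "y": 0, "z": -0.02, "turn": 0},
    {"x": 0.25, "y": 0, "z": -0.02, "turn": 0},
  ],
)

```text
time: 29.08
tcp_pos: [0.5384, -0.0458, 0.0841]
tool_rot: [-0.004, 0.999, -0.032, 0.018]
wrist_force: [0.8, 0.2, 1.3]
opening: 0.0
```

Call:
drive_tool(
  moves=[
    {"x": 0, "y": 0, "z": -0.2, "turn": 0},
    {"x": 0.2, "y": 0, "z": -0.5, "turn": 0},
    {"x": 0.5, "y": 0, "z": -0.8, "turn": 0},
    {"x": 0.8, "y": 0, "z": -1, "turn": 0},
    {"x": 1, "y": 0, "z": -1, "turn": 0},
    {"x": 1, "y": 0, "z": -1, "turn": 0},
  ],
)

```text
time: 29.58
tcp_pos: [0.6578, -0.0547, 0.21]
tool_rot: [-0.004, 0.999, -0.032, 0.02]
wrist_force: [0.4, -0.4, -0.3]
opening: -0.0
```

Call:
drive_tool(
  moves=[
    {"x": 0.3, "y": 0.3, "z": 0, "turn": 0},
    {"x": 0.3, "y": 0.6, "z": 0, "turn": 0},
    {"x": 0.3, "y": 1, "z": 0, "turn": 0},
    {"x": 0.3, "y": 1, "z": 0, "turn": 0},
    {"x": 0.3, "y": 1, "z": 0, "turn": 0},
  ],
)

```text
time: 30.0
tcp_pos: [0.6853, -0.1796, 0.2093]
tool_rot: [-0.004, 0.999, -0.034, 0.019]
wrist_force: [-0.1, -0.5, 0.2]
opening: 0.0
```

```bash
python3 -c "
from plan import *
from m import slats
s=snap('top'); H,S,V=cv2.split(cv2.cvtColor(s['frame'],cv2.COLOR_RGB2HSV))
m=((H<20)&(S>150)&(V>120)).astype(np.uint8)
n,_,sv,ce=cv2.connectedComponentsWithStats(m)
for i in range(1,n):
  if sv[i,4]>20: print(sv[i],onplane(s,[ce[i]],.097)[0])
print('home fin',st(-.05,0))
for o in slats(s,.05): print(o)
cv2.imwrite('pics/fin.png',cv2.resize(s['frame'][60:300,100:500],None,fx=2,fy=2)[...,::-1])
plan([])"
```

```text
[38 91 18 14 44] [0.77608627 0.58033727 0.097     ]
[275 171  10  65 112] [0.54268859 0.03236615 0.097     ]
[343 177   8  62 129] [ 0.54119405 -0.11941961  0.097     ]
[297 225  31   6 114] [ 0.49069418 -0.04249465  0.097     ]
home fin [ 0.49091284 -0.04204277]
tilt [0.038 0.007]
now [ 0.6855 -0.1778  0.2096] -3.8 open 0.0003 t 30.05
```

View pics/fin.png

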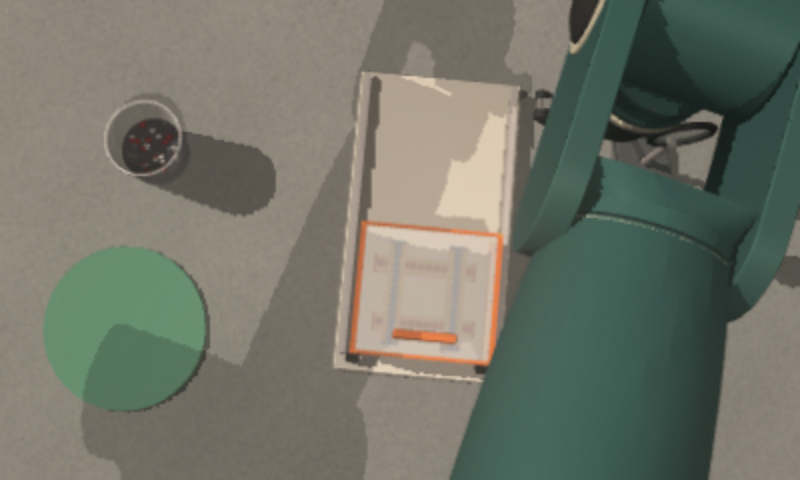

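The cover is home: its fin at crop (425,336) matches the computed home position to within 1 mm. The slats still look square through the roof, and nothing touches the arm. Handing in.

```bash
python3 -c "
from bench import *
print(job_done())"
```

```text
the job is handed in; nothing more can be done
None
```

The tower is built and the cover is fully home. I handed the job in at about 30 s of the 72 s allowed; no verdict was reported.

- **Slats:** I laid the two garnet slats on the black bands, then the two blue slats across them above the runners. Wrist-camera checks after each release put three of the four within about 3 mm of their places and within about 1° of square. The last view of the pad_a blue slat was partly hidden, but its check just after release was within 1 mm.
- **Cover:** I pushed it by the fin with the fingers shut until the force at the stops rose to about 60 N, well under the 120 N limit. In the last top view the fin was within 1 mm of its computed home position.
- **Tower under the cover:** It still looked square through the roof, judged by eye. The slat colour check found nothing through the clear roof, so I have no measured slat positions with the cover on.
- **Bystanders:** The tub looked unmoved in the last picture. The arm hid the jar and most of the magnifier there. The jar was last seen standing on its pad after I placed the last slat.
- **Tool tilt:** The tool drifted to about 0.03–0.04 rad off vertical over the run. I corrected for it in the moves, and it should not matter for how the slats lie.

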